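# Fit the blue tee handle on the water valve's square spindle

## Robot

A 6-joint arm with a two-finger parallel gripper is mounted at the origin on the work surface. World frame = base frame: x ahead of the robot, y to its left, z up, the work surface at z = 0. Lengths are in m, angles in rad, forces in N, time in s.
With the tool pointing down it reaches from about 0.4 to 0.925 m from the base axis. Payload 3.4 kg.
Tool frame: the origin (TCP) lies at the very end of the fingers, on their centre line; the grasp point (between the pads) lies 19 mm behind it; z points along the fingers, y is the direction in which the jaws open and shut (so a half turn about z gives the same grasp; the last joint's range is limited). The gripper opens to 85 mm and grips with 20 to 120 N. Pads are 22 mm wide; open, the fingers measure 114 mm over their backs; the gripper's body (76 mm by 85 mm) begins 54 mm behind the grasp point. The pads swing forward as they close: fully open they stand 13 mm farther back than shut.
Start: joints at [1.234, 0.307, 1.506, -0, 1.328, -0.073], TCP at [0.15, 0.555, 0.231] pointing down, gripper open.
Joint ranges: [-3.12, 3.12], [-1.05, 2.28], [0.14, 2.33], [-1.42, 4.57], [0.1, 2.73], [-2.68, 2.68]. Speed limits (rad/s): [2.57, 2.57, 3.14, 3.14, 3.14, 3.14].

## Interface

Orientations are given as a unit quaternion [w, x, y, z].
In Python, from rig import observe, imaging, r gives the robot as it stands.
- The arm moves only by the tool arm_command, never from a script. Its argument "deltas" is a list that holds one entry, the list of rows, each a list of 7 numbers: the shift along the tool's x, y, z in cm, then the turn, a rotation vector about the tool's x, y, z in rad, then the opening, from -1 (shut) to 1 (fully open), so that 0 is half open. A call has 1 to 8 rows; each row is the pose to reach, as a shift and turn from the pose measured when the call began, along the tool's axes at that moment; what a row does not reach only later rows make up. A row lasts 1/8 s, in which the tool goes at most 62.5 mm and 10.7 degrees, less where a joint would pass 70% of its speed; a pose out of reach is approached as far as the arm can. A call with a gripper value outside its range is refused whole. The fingers move at their own pace and stop on an object; the grip force is fixed at half the most. Time passes only in rows, so rows that repeat a pose let the fingers close. It gives the time, the measured TCP pose, the force and the opening at its end, in the units of the state.
- observe(): the state, without advancing time (a new reading comes with each control period).
- imaging.grab_frame(name): name is "scene" or "top" or "wrist"; returns the picture (420x560x3 uint8, blue, green, red); there is no depth.
- imaging.camera_params(name): a dict with "fx", "fy", "cx", "cy" (pixels), "view" (4x4, takes a point from world to camera coordinates); the wrist camera has in their place "mount" (4x4, takes a point from camera to tool coordinates, whose origin is the TCP and whose axes are the flange's). Camera axes: x right, y down, z forward; pixel columns grow to the right and rows downward; lengths in m; the calibration is good to about 2 mm. A picture is of the moment at which its call begins: read the wrist's pose just before it. camera_params takes no time and is no camera call.
- r.sign_off(): hands the job in, once; it reports no verdict.
The state is a dict: "clock": time; "joint_pos": joint angles; "joint_velocities": joint speeds; "effort": joint torques, N m; "tcp_pos": TCP position; "tool_rot": TCP orientation; "wrist_force": force on the tool from outside, world axes, zero at the start; "ft_torque": the same for the moment, N m; "finger_gap": opening from 0.0 (shut) to 1.0 (fully open).
Only numpy, scipy, OpenCV 4.12 (cv2) and the standard library are available. Lean on these libraries where they do the work, as an engineer would, in place of code of your own. Each camera call takes 0.05 s, during which the arm holds its last target.

## Task

The bench water valve with the blue collar has lost its handle. Pick up the blue tee handle, turn it so that its square bore matches the valve's square spindle, lower it (do not drop it) until it sits fully home and upright on the collar, and let go. Leave the red handle and the flask alone.

Things in the scene. Friction and masses are not known exactly. Their poses are not given: they have to be found in the camera images.
- blue_center (a point): Blue plastic tee handle, loose: 64 mm high, 0.11-0.23 kg, stands bore down. Square hub 44x44x38 mm, square bore 20 mm wide (mouth flared to 30), 38 deep, open below; on the hub a centred grip bar 110 long, 18 wide, 26 high. Point: on the middle axis, 32 mm above the underside. x along the bar, y across it (pinch the 18 mm), z up; bore sides parallel to x and y.
- seat (a point): Centre of the flat top of a fixed valve's blue collar (68 mm wide), 60 mm above the bench. Bare brass square spindle rises 34 mm from it: 16 mm wide for 22 mm, then tapers to a 5 mm tip. x, y square to its sides, z up. Handle fits at any quarter turn, 2 mm play a side; seated, its underside rests here, its point 32 mm above. Foot 84 mm wide; hose nozzle 52 mm out along x, 26 mm above bench.
- red_center (a point): Red plastic tee handle of another tap, loose, not to be used: same shape, size and axes as the blue one, standing bore down; point on its middle axis, 32 mm above the underside.
- flask_center (a point): Green-tinted conical glass flask with a black stopper, loose, empty, 150 mm high, foot 76 mm across, neck 28 mm; this point is on its axis, 75 mm above its foot, z up.
Mind the look-alikes: they are no part of the job. What is shaped like the part that bears seat but purple or turquoise is not meant. Of the things that look like the part that bears blue_center, the smaller one is meant.

How it is judged:
On the way:
1. the blue handle is lifted clear of the bench (height (world z) of blue_center above 0.06 m), for 0.1 s.
At the end, for the whole second after the job is handed in: The blue handle is on the square spindle of the valve: its axis within 10 mm of the spindle's, its underside within 7 mm of the collar, upright within 10 degrees, its bar within 20 degrees of square to the spindle's sides (any quarter turn), released and at rest (horizontal distance between blue_center and seat below 0.01 m and z of blue_center in the frame of seat between 0.025 and 0.039 m and angle between blue_center's own z axis and vertical below 0.175 rad and (angle between the x axis of blue_center and the x axis of seat, either way round below 0.35 rad or angle between the x axis of blue_center and the y axis of seat, either way round below 0.35 rad) and linear speed of blue_handle below 0.02 m/s); the robot touches nothing.
It fails at once if the red handle is pushed away or knocked over (distance of red_center from where it was at the start of the episode above 0.03 m or angle between red_center's own z axis and vertical above 0.35 rad).
It fails at once if the flask is pushed away or knocked over (distance of flask_center from where it was at the start of the episode above 0.03 m or angle between flask_center's own z axis and vertical above 0.35 rad).
It fails at once if the blue handle is let fall from well above the spindle (horizontal distance between blue_center and seat below 0.06 m and z of blue_center in the frame of seat above 0.078 m and linear speed of blue_handle above 0.3 m/s and contact force between the fingers and blue_handle below 0.05 N).
It also fails if it takes over 38 s, if anything falls off the work surface, if the arm or the gripper's body presses on something with over 40 N, if the wrist force passes 120 N, or if a joint passes its speed limit or range.

## Working session

There is one attempt and no reset: what is moved stays moved. The work goes in short steps, Python scripts to look and compute and a tool call to move; the robot and the scene stay as the last step left them, time stands still between calls to the robot, and variables do not carry over. Pictures are saved under pics/ and viewed, and the job is handed in when it is done.

Besides the shell and the picture viewer there is one more tool, called after ">>>" by a JSON object that holds its "fn" and its "kwargs". arm_command: Moves the arm, as the interface text tells. Its arguments: {"type":"object","properties":{"deltas":{"type":"array"}},"required":["deltas"]}

```bash
mkdir -p pics
python3 - <<'E'
from rig import observe, imaging, r
import cv2
s=observe(); print({k:s[k] for k in('clock','tcp_pos','tool_rot','finger_gap')})
for n in("scene","top","wrist"):
    cv2.imwrite(f"pics/{n}0.png",imaging.grab_frame(n)); print(n,imaging.camera_params(n))
E
```

```text
{'clock': 0.0, 'tcp_pos': array([0.14967879, 0.55443745, 0.23036909]), 'tool_rot': array([-2.22138121e-04,  1.31488727e-01,  9.91317114e-01, -1.02166016e-03]), 'finger_gap': 1.0002789825217504}
scene {'fx': 457.22138435964274, 'fy': 457.22138435964274, 'cx': 277.00519492119, 'cy': 201.54949722670798, 'view': array([[ 0.38818671,  0.92156062,  0.00609112, -0.16596583],
       [ 0.79300229, -0.33065241, -0.51167993, -0.38077759],
       [-0.46953003,  0.20345762, -0.85915455,  1.21706143],
       [ 0.        ,  0.        ,  0.        ,  1.        ]])}
top {'fx': 434.4271899934712, 'fy': 434.4271899934712, 'cx': 284.03906779559475, 'cy': 204.51633489240254, 'view': array([[ 4.84441526e-04, -9.99741878e-01, -2.27143754e-02,
        -1.78292321e-02],
       [-9.83636503e-01,  3.61591763e-03, -1.80128160e-01,
         5.19884033e-01],
       [ 1.80163799e-01,  2.24299503e-02, -9.83380853e-01,
         1.07804473e+00],
       [ 0.00000000e+00,  0.00000000e+00,  0.00000000e+00,
         1.00000000e+00]])}
wrist {'fx': 296.77935240558224, 'fy': 296.77935240558224, 'cx': 278.081789161314, 'cy': 203.57838500099479, 'mount': array([[-2.66564426e-04, -9.57283190e-01, -2.89151902e-01,
         7.37399763e-02],
       [ 9.99999874e-01, -1.32287106e-04, -4.83926160e-04,
         4.25064782e-04],
       [ 4.25003310e-04, -2.89151994e-01,  9.57283105e-01,
        -1.42558778e-01],
       [ 0.00000000e+00,  0.00000000e+00,  0.00000000e+00,
         1.00000000e+00]])}
```

View pics/scene0.png

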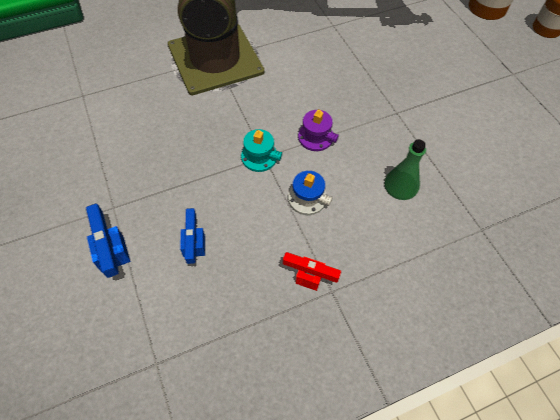

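View pics/top0.png

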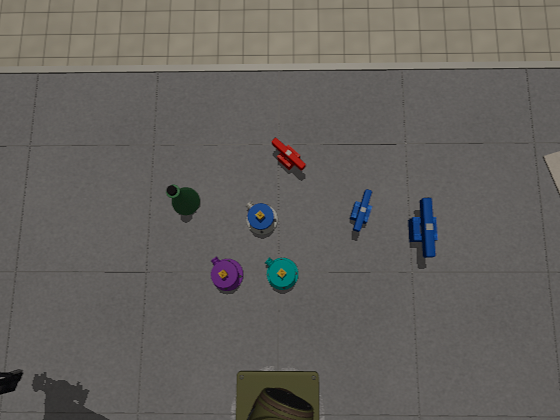

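View pics/wrist0.png

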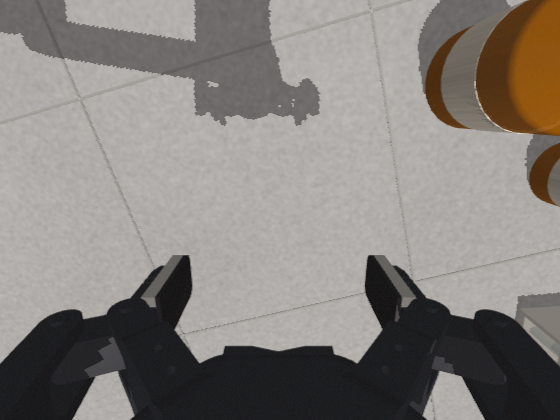

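Candidates in the top view: blue tees at (362,210) and (427,227). The smaller one, at (362,210), is meant. For the valve there are blue (262,217), turquoise (282,273) and purple (226,274), and the blue collar at (262,217) is meant. I'll confirm both with an enlarged crop and measure them.

```bash
cat > h.py <<'E'
import numpy as np, cv2
from rig import imaging
def cast(name,uv,z):
    c=imaging.camera_params(name);V=c['view'];R=V[:3,:3];t=V[:3,3]
    uv=np.atleast_2d(np.array(uv,float))
    d=np.c_[(uv[:,0]-c['cx'])/c['fx'],(uv[:,1]-c['cy'])/c['fy'],np.ones(len(uv))]@R
    o=-R.T@t
    return o+d*((z-o[2])/d[:,2])[:,None]
def wcast(pos,q,uv,z):
    from scipy.spatial.transform import Rotation as Ro
    c=imaging.camera_params('wrist');M=c['mount'];Rt=Ro.from_quat([q[1],q[2],q[3],q[0]]).as_matrix()
    uv=np.atleast_2d(np.array(uv,float))
    d=np.c_[(uv[:,0]-c['cx'])/c['fx'],(uv[:,1]-c['cy'])/c['fy'],np.ones(len(uv))]@(Rt@M[:3,:3]).T
    o=np.array(pos)+Rt@M[:3,3]
    return o+d*((z-o[2])/d[:,2])[:,None]
E
python3 - <<'E'
from h import *
t=cv2.imread('pics/top0.png'); s=cv2.imread('pics/scene0.png')
a=cv2.resize(t[165:285,200:450][:, :],None,fx=3,fy=3,interpolation=cv2.INTER_CUBIC)
cv2.imwrite('pics/tc.png',a)
b=cv2.resize(s[160:220,280:340],None,fx=6.5,fy=6.5,interpolation=cv2.INTER_CUBIC)
c=cv2.resize(t[190:245,235:290],(390,390),interpolation=cv2.INTER_CUBIC)
cv2.imwrite('pics/vc.png',np.hstack([b,c]))
for n,im in(('top',t),('scene',s)):
    h=cv2.cvtColor(im,cv2.COLOR_BGR2HSV)
    for col,lo,hi in(('blue',(108,150,60),(125,255,255)),('brass',(12,150,120),(28,255,255)),('red',(0,200,80),(6,255,255)),('green',(50,100,15),(78,255,140))):
        m=cv2.inRange(h,lo,hi)
        k,l,st,ce=cv2.connectedComponentsWithStats(m)
        for i in range(1,k):
            if st[i,4]>25:print(n,col,st[i],ce[i].round(1),cast(n,ce[i],.064 if col!='brass' else .09)[0].round(3))
E
```

```text
top blue [352 189  19  42 236] [360.9 210.4] [ 0.501 -0.214  0.064]
top blue [422 198  15  59 258] [427.5 228.3] [ 0.455 -0.379  0.064]
top blue [248 203  26  26 345] [260.5 215.4] [0.489 0.041 0.064]
top blue [412 217  10  24 107] [416.5 228.7] [ 0.454 -0.351  0.064]
top brass [256 212   8   7  31] [259.4 214.7] [0.486 0.042 0.09 ]
top brass [277 269   9   8  38] [281.1 272.8] [ 0.344 -0.013  0.09 ]
top brass [219 270   8   8  35] [222.4 273.6] [0.342 0.13  0.09 ]
top red [272 138  33  30 250] [288.5 152.6] [ 0.654 -0.031  0.064]
top red [280 157  12   7  36] [284.6 160.4] [ 0.633 -0.02   0.064]
top green [167 188  33  27 590] [185.  200.8] [0.527 0.235 0.064]
scene blue [293 171  32  30 635] [308.3 186.3] [0.499 0.039 0.064]
scene blue [  86  204   44   73 1525] [104.9 243.8] [ 0.468 -0.372  0.064]
scene blue [181 208  24  56 846] [191.9 238.5] [ 0.52  -0.216  0.064]
scene brass [314 110   9  14  91] [317.9 116.3] [0.356 0.126 0.09 ]
scene brass [254 130   9  14  91] [257.9 136.5] [ 0.358 -0.015  0.09 ]
scene brass [305 174   9  13  92] [308.9 179.9] [0.5   0.038 0.09 ]
scene red [ 283  253   58   38 1036] [310.1 270.8] [ 0.667 -0.035  0.064]
scene green [   0    0   83   41 2294] [37.5 16.7] [-0.256 -0.396  0.064]
scene green [ 385  143   41   57 1206] [404.8 176.7] [0.554 0.234 0.064]
```

View pics/tc.png

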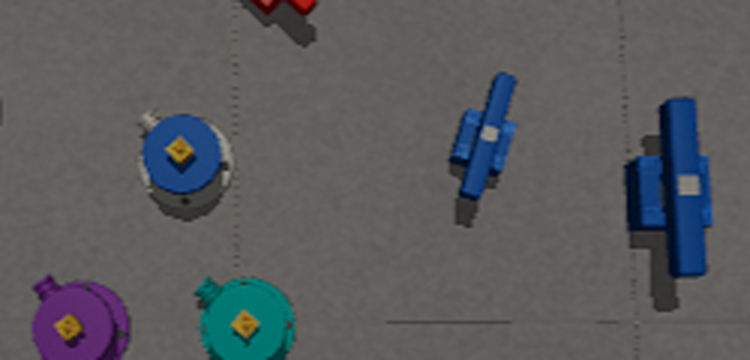

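View pics/vc.png

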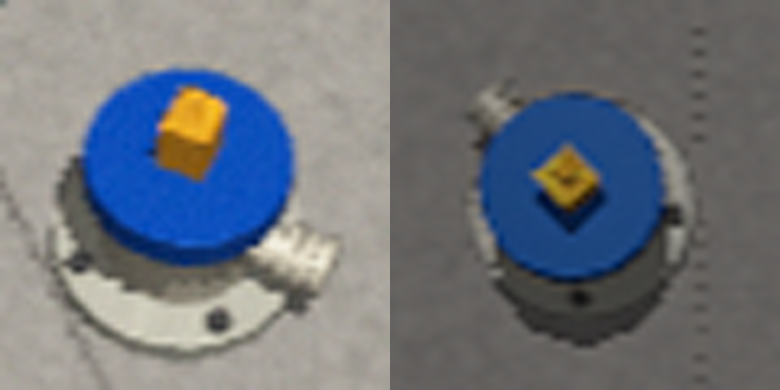

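The crop confirms it. The smaller blue tee is at crop (490,135), with a bar of about 41 px against about 59 px for the other. The blue-collared valve is at crop (180,152), and its nozzle points up-left.

Run:
```python
from h import *
e=cast('top',[(368.3,190),(357.3,230),(363.3,209.7)],.064);print(e.round(4))
d=e[0]-e[1];print('bar yaw',np.degrees(np.arctan2(d[1],d[0])),np.linalg.norm(d))
# valve
for n,im,q in(('top','pics/top0.png',None),('scene','pics/scene0.png',None)):
    h=cv2.cvtColor(cv2.imread(im),cv2.COLOR_BGR2HSV);m=cv2.inRange(h,(100,140,50),(128,255,255))
    m|=cv2.inRange(h,(10,140,90),(30,255,255))
    w=np.zeros_like(m)
    if n=='top': w[195:240,240:285]=1
    else: w[165:205,288:330]=1
    m*=w; c=max(cv2.findContours(m,0,1)[0],key=cv2.contourArea)
    p=cast(n,c[:,0],.06); 
    print(n,p[:,:2].min(0),p[:,:2].max(0),p[:,:2].mean(0))
print('brass side base scene', cast('scene',[(308.5,187)],.06))
print('nozzle top', cast('top',[(236+490/7.09-1.5,190+105/7.09)],.026), 'scene',cast('scene',[(280+330/6.5,160+255/6.5)],.026))
```

```text
[[ 0.5536 -0.2343  0.064 ]
 [ 0.451  -0.2032  0.064 ]
 [ 0.5027 -0.2199  0.064 ]]
bar yaw -16.826881049470995 0.10728386860613473
top [0.45456621 0.00914048] [0.52165517 0.0732304 ] [0.48787002 0.04233547]
scene [0.4572917 0.0077686] [0.52915603 0.07658821] [0.49361922 0.0418085 ]
brass side base scene [[0.49793475 0.04020536 0.06      ]]
nozzle top [[ 0.5227291  -0.06977455  0.026     ]] scene [[0.5249367  0.08192339 0.026     ]]
```

>>> {"fn": "arm_command", "kwargs": {"deltas": [[[-6,-3.7,-0.5,0,0,0,1],[-12,-7.4,-1,0,0,0,1],[-18,-11,-2,0,0,0,1],[-23,-14.5,-2,0,0,0,1],[-28,-18,-3,0,0,0,1],[-33,-22,-3,0,0,0,1],[-36,-27.5,-3,0,0,0,1],[-39,-33,-3,0,0,0,1]]]}}

```text
clock: 1.15
tcp_pos: [0.4353, 0.154, 0.2609]
tool_rot: [0.0, 0.131, 0.991, -0.001]
wrist_force: [0.8, 0.2, 0.1]
finger_gap: 1.004
```

```bash
cat >> h.py <<'E'
from scipy.spatial.transform import Rotation as Ro
def plan(s,goal,yaw):
    """tool-frame shift (cm) and z-turn (rad) to reach goal with tool x at yaw(deg), z down"""
    q=s['tool_rot'];R=Ro.from_quat([q[1],q[2],q[3],q[0]])
    t=np.radians(yaw);G=Ro.from_matrix(np.array([[np.cos(t),np.sin(t),0],[np.sin(t),-np.cos(t),0],[0,0,-1]]))
    x=R.as_matrix()[:,0]
    print('tcp',np.round(s['tcp_pos'],4),'yaw',np.degrees(np.arctan2(x[1],x[0])).round(2),'clk',s['clock'],'gap',s['finger_gap'],'F',np.round(s['wrist_force'],2))
    print('shift cm',(R.inv().apply(np.array(goal)-s['tcp_pos'])*100).round(2),'turn',(R.inv()*G).as_rotvec().round(4))
E
python3 - <<'E'
from h import *; from rig import observe
s=observe();plan(s,[.5025,-.219,.20],163.2)
print(s['joint_pos'])
E
```

```text
tcp [0.4353 0.154  0.2609] yaw 164.89 clk 1.15 gap 1.0038792853839058 F [0.84 0.23 0.05]
shift cm [-16.21 -34.25   6.14] turn [-0.0015  0.0003  0.0295]
[ 2.49697293e-01  1.23321891e-01  1.67856051e+00 -1.48190588e-03
  1.34019840e+00 -1.05699958e+00]
```

>>> {"fn": "arm_command", "kwargs": {"deltas": [[[-4,-4.5,2,0,0,0,1],[-8.3,-9.6,4,0,0,0,1],[-8.3,-9.6,4,0,0,0,1],[-8.3,-9.6,4,0,0,0,1]]]}}

```text
clock: 1.65
tcp_pos: [0.4901, 0.0394, 0.2206]
tool_rot: [-0.001, 0.132, 0.991, -0.001]
wrist_force: [0.2, 0.5, -0.2]
finger_gap: 0.998
```

Run:
```python
from h import *; from rig import observe
s=observe();im=imaging.grab_frame('wrist');cv2.imwrite('pics/wv.png',im)
np.savez('wv.npz',p=s['tcp_pos'],q=s['tool_rot'])
plan(s,[.5025,-.219,.20],163.2)
h=cv2.cvtColor(im,cv2.COLOR_BGR2HSV);m=cv2.inRange(h,(108,140,50),(125,255,255))
for c in cv2.findContours(m,0,1)[0]:
    if cv2.contourArea(c)>100:print(cv2.boundingRect(c))
```

```text
tcp [0.4901 0.0394 0.2206] yaw 164.77 clk 1.65 gap 0.9982027943426707 F [ 0.17  0.49 -0.23]
shift cm [ -7.99 -24.6    2.08] turn [-0.0013 -0.0015  0.0275]
(50, 207, 59, 91)
```

View pics/wv.png

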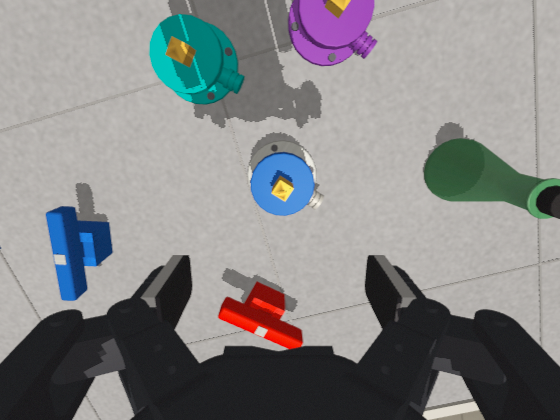

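The valve is at (283,183) with its nozzle to the lower right at (316,199), the small blue tee is at (75,255), and red is at (262,320).

Run:
```python
from h import *
im=cv2.imread('pics/wv.png');z=np.load('wv.npz')
h=cv2.cvtColor(im,cv2.COLOR_BGR2HSV)
m=cv2.inRange(h,(100,120,60),(125,255,255));br=cv2.inRange(h,(12,120,80),(32,255,255))
w=np.zeros_like(m);w[145:225,240:330]=255
c=max(cv2.findContours((m|br)&w,0,1)[0],key=cv2.contourArea)
p=wcast(z['p'],z['q'],c[:,0],.06)[:,:2]
e=cv2.fitEllipse((p*1000).astype(np.float32));print('collar',e)
print('ellipse px',cv2.fitEllipse(c))
c=max(cv2.findContours(br&w,0,1)[0],key=cv2.contourArea)
print('brass',cv2.boundingRect(c),cv2.minAreaRect(c))
k,l,st,ce=cv2.connectedComponentsWithStats(br&w);print('brass centroid',ce[1:],wcast(z['p'],z['q'],ce[1:],.082))
cv2.imwrite('pics/wvc.png',cv2.resize(im[140:225,235:335],None,fx=7,fy=7,interpolation=cv2.INTER_CUBIC))
```

```text
collar ((487.9265441894531, 44.1570930480957), (65.25862121582031, 66.63807678222656), 78.07391357421875)
ellipse px ((281.8700256347656, 183.50367736816406), (62.226036071777344, 62.37678146362305), 76.99495697021484)
brass (272, 176, 21, 25) ((282.0384216308594, 188.1923065185547), (17.47305679321289, 18.582456588745117), 33.690067291259766)
brass centroid [[282.10793651 188.12698413]] [[0.48653854 0.04453672 0.082     ]]
```

View pics/wvc.png

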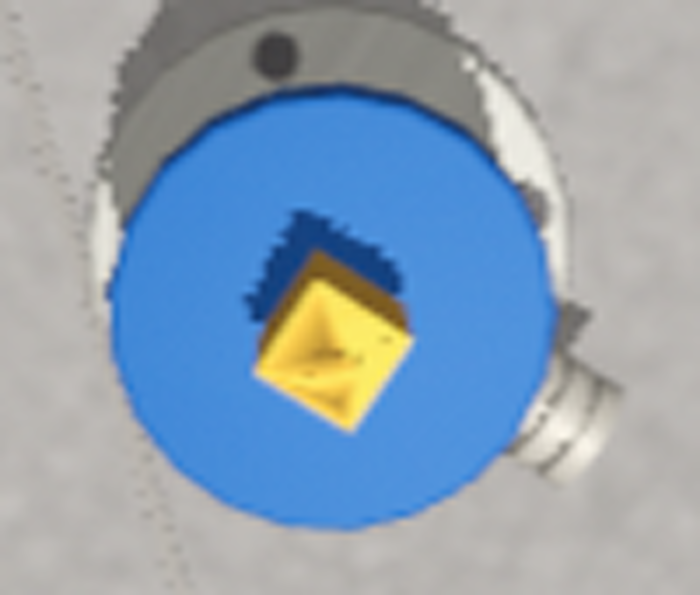

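Run:
```python
from h import *
z=np.load('wv.npz')
c=np.array([(318,278),(413,338),(352,433),(254,373)])/7+[235,140]-0.43
p=wcast(z['p'],z['q'],c,.082)[:,:2];print(p.round(4),p.mean(0))
for i in range(4):
    d=p[(i+1)%4]-p[i];print(np.linalg.norm(d).round(4),np.degrees(np.arctan2(d[1],d[0]))%90)
n=wcast(z['p'],z['q'],np.array([(620,400),(560,485),(590,440)])/7+[235,140]-.43,.026)[:,:2];d=n.mean(0)-[.488,.044];print('nozzle',n,np.degrees(np.arctan2(d[1],d[0])))
im=cv2.imread('pics/wv.png');h=cv2.cvtColor(im,cv2.COLOR_BGR2HSV)
cv2.imwrite('pics/wh.png',cv2.resize(im[195:310,35:125],None,fx=5,fy=5,interpolation=cv2.INTER_CUBIC))
```

```text
[[0.4775 0.0448]
 [0.4892 0.0554]
 [0.5003 0.0437]
 [0.4882 0.0327]] [0.48881588 0.04413899]
0.0157 42.03717577313115
0.0161 43.395620573095
0.0163 42.35275921308829
0.0162 41.372072037805964
nozzle [[0.52266254 0.08554596]
 [0.5346411  0.07236978]
 [0.52818436 0.07909771]] 40.83992409071546
```

>>> {"fn": "arm_command", "kwargs": {"deltas": [[[-2,-6,0.5,0,0,0.01,1],[-4,-12,1,0,0,0.027,1],[-6,-18,1.5,0,0,0.027,1],[-8,-24.6,2,0,0,0.027,1],[-8,-24.6,2,0,0,0.027,1],[-8,-24.6,2,0,0,0.027,1]]]}}

```text
clock: 2.45
tcp_pos: [0.503, -0.2167, 0.2014]
tool_rot: [-0.001, 0.145, 0.989, 0.0]
wrist_force: [0.4, 0.4, 0.2]
finger_gap: 1.0
```

Run:
```python
from h import *; from rig import observe
s=observe();im=imaging.grab_frame('wrist');cv2.imwrite('pics/wh.png',im)
np.savez('wh.npz',p=s['tcp_pos'],q=s['tool_rot'])
h=cv2.cvtColor(im,cv2.COLOR_BGR2HSV);m=cv2.inRange(h,(108,140,50),(125,255,255))
plan(s,[.5025,-.219,.20],163.2)
for c in cv2.findContours(m,0,1)[0]:
    if cv2.contourArea(c)>100:print(cv2.boundingRect(c))
```

```text
tcp [ 0.503  -0.2167  0.2014] yaw 163.34 clk 2.45 gap 1.0004889079022952 F [0.43 0.39 0.21]
shift cm [-0.02 -0.23  0.14] turn [ 0.0001 -0.0011  0.0024]
(132, 151, 39, 58)
(74, 119, 80, 144)
(502, 61, 38, 65)
```

View pics/wh.png

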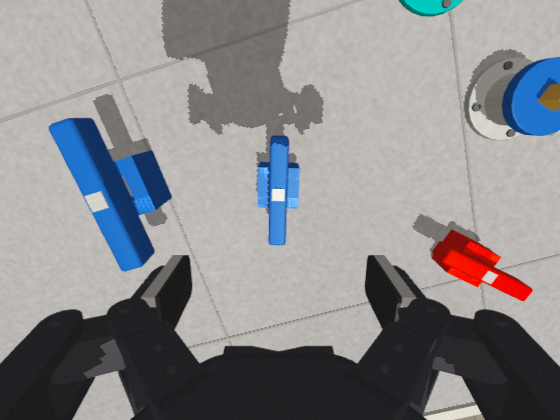

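The small blue handle is centred at (278,194) with its bar running vertically from (279,137) to (278,244). Red is at (482,265).

Run:
```python
from h import *; from rig import observe
z=np.load('wh.npz');im=cv2.imread('pics/wh.png')
h=cv2.cvtColor(im,cv2.COLOR_BGR2HSV)
m=cv2.inRange(h,(105,120,50),(125,255,255));m[:,:250]=0;m[:,310:]=0
# edges of the bar's top, per row away from hub
L=[];R=[]
for v in list(range(145,158))+list(range(214,238)):
    u=np.where(m[v])[0]
    L.append((u.min()-.5,v));R.append((u.max()+.5,v))
P=wcast(z['p'],z['q'],L,.064)[:,:2];Q=wcast(z['p'],z['q'],R,.064)[:,:2];C=(P+Q)/2
for X in(P,Q,C):
    l=cv2.fitLine(X.astype(np.float32),cv2.DIST_L2,0,.01,.01).ravel();print(np.degrees(np.arctan2(l[1],l[0])),l[2:])
print('width',np.linalg.norm(P-Q,axis=1).round(4)[[0,5,20,30]])
v=np.where(m.any(1))[0];print(v.min(),v.max(),wcast(z['p'],z['q'],[(279,v.min()),(278,v.max())],.064))
w=cv2.inRange(im,(180,180,180),(255,255,255));w[:185]=0;w[205:]=0;w[:,:268]=0;w[:,290:]=0
c=cv2.connectedComponentsWithStats(w)[3][1:];print(c,wcast(z['p'],z['q'],c,.064))
plan(observe(),[.5025,-.219,.042],163.2)
```

```text
-17.906672 [ 0.5078019  -0.22731143]
-18.274204 [ 0.5127285 -0.21086  ]
-18.09044 [ 0.5102652  -0.21908571]
width [0.0167 0.0178 0.0171 0.0172]
136 244 [[ 0.45122896 -0.1999974   0.064     ]
 [ 0.55484334 -0.23200852  0.064     ]]
[[278.  194.5]] [[ 0.50443379 -0.21690307  0.064     ]]
tcp [ 0.5029 -0.216   0.2014] yaw 163.4 clk 2.5 gap 1.000372304106847 F [-0.03  0.98  0.23]
shift cm [-0.07 -0.3  15.94] turn [ 0.0002 -0.0013  0.0035]
```

>>> {"fn": "arm_command", "kwargs": {"deltas": [[[-0.1,-0.1,5,0,0,0.024,0.3],[-0.1,-0.1,10,0,0,0.024,0.3],[-0.1,-0.1,13,0,0,0.024,0.3],[-0.1,-0.1,15,0,0,0.024,0.3],[-0.1,-0.1,15.9,0,0,0.024,0.3],[-0.1,-0.1,15.9,0,0,0.024,0.3]]]}}

```text
clock: 3.25
tcp_pos: [0.5035, -0.2156, 0.0425]
tool_rot: [-0.001, 0.155, 0.988, 0.0]
wrist_force: [-0.7, -0.3, -0.9]
finger_gap: 0.652
```

Run:
```python
from h import *; from rig import observe
s=observe();im=imaging.grab_frame('wrist');cv2.imwrite('pics/wg.png',im)
plan(s,[.504,-.217,.042],162)
```

```text
tcp [ 0.5035 -0.2156  0.0425] yaw 162.14 clk 3.25 gap 0.6524047098582473 F [-0.67 -0.3  -0.92]
shift cm [-0.09 -0.12  0.05] turn [ 0.0005 -0.0018  0.0024]
```

View pics/wg.png

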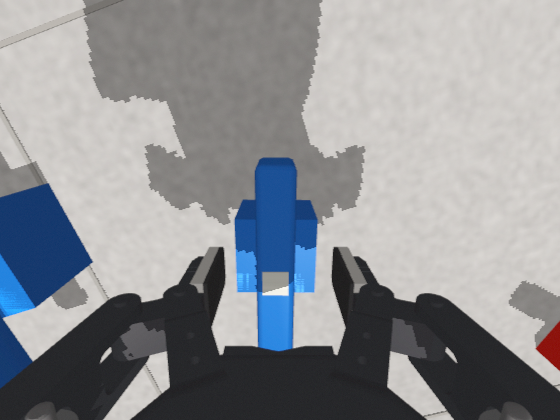

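The bar, with its white patch at (275,283), is centred between the pads at x≈214 and x≈342 and parallel to them. Closing now.

>>> {"fn": "arm_command", "kwargs": {"deltas": [[[-0.1,-0.1,0,0,0,0,0],[-0.1,-0.1,0,0,0,0,-0.5],[-0.1,-0.1,0,0,0,0,-1],[-0.1,-0.1,0,0,0,0,-1],[-0.1,-0.1,0,0,0,0,-1],[-0.1,-0.1,0,0,0,0,-1],[-0.1,-0.1,0,0,0,0,-1],[-0.1,-0.1,0,0,0,0,-1]]]}}

```text
clock: 4.3
tcp_pos: [0.5054, -0.2179, 0.044]
tool_rot: [0.001, 0.156, 0.988, -0.0]
wrist_force: [-0.5, 0.7, 5.6]
finger_gap: 0.197
```

>>> {"fn": "arm_command", "kwargs": {"deltas": [[[0,0,-1,0,0,0,-1],[0,0,-3,0,0,0,-1],[0,0,-7,0,0,0,-1],[0,0,-12,0,0,0,-1],[0,0,-17,0,0,0,-1],[0,0,-17,0,0,0,-1]]]}}

```text
clock: 5.05
tcp_pos: [0.5077, -0.2193, 0.219]
tool_rot: [0.005, 0.156, 0.988, -0.002]
wrist_force: [0.6, -0.6, -2.0]
finger_gap: 0.2
```

Run:
```python
from h import *; from rig import observe
s=observe();im=imaging.grab_frame('wrist');cv2.imwrite('pics/wl.png',im)
cv2.imwrite('pics/sl.png',imaging.grab_frame('scene'))
print(s['joint_pos'])
plan(s,[.4888,.0441,.21],132.3); plan(s,[.4888,.0441,.21],222.3)
```

```text
[-4.84330471e-01  2.80393983e-01  1.57901780e+00  3.13552334e-04
  1.27070505e+00 -1.74244021e+00]
tcp [ 0.5077 -0.2193  0.219 ] yaw 162.08 clk 5.05 gap 0.1997357585692171 F [ 0.6  -0.64 -2.03]
shift cm [ 9.92 24.48  0.75] turn [0.0013 0.0115 0.5197]
tcp [ 0.5077 -0.2193  0.219 ] yaw 162.08 clk 5.05 gap 0.1997357585692171 F [ 0.6  -0.64 -2.03]
shift cm [ 9.92 24.48  0.75] turn [-0.0075  0.0094 -1.051 ]
```

View pics/wl.png

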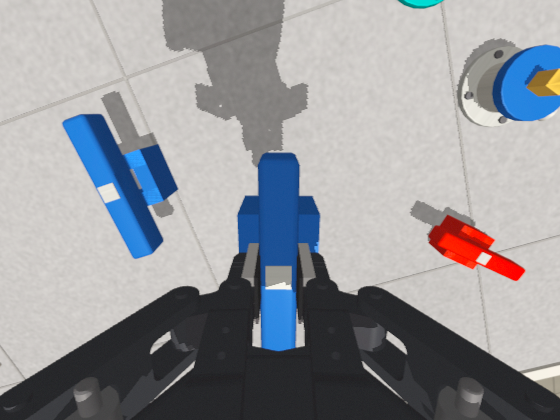

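View pics/sl.png

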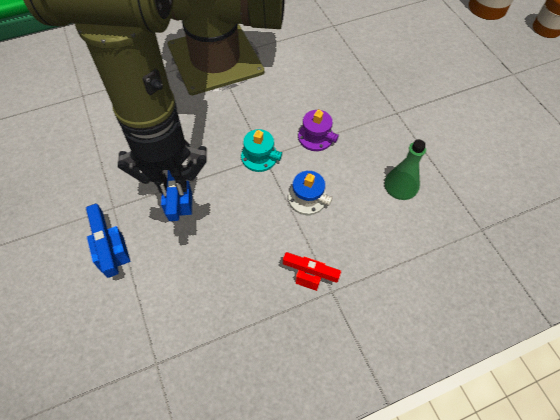

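```bash
cv=1
python3 - <<'E'
from h import *
im=cv2.imread('pics/wl.png')
cv2.imwrite('pics/wlc.png',cv2.resize(im[145:305,225:335],None,fx=3.7,fy=3.7,interpolation=cv2.INTER_CUBIC))
for z in(-.019,-.021):
  print(wcast([0,0,0],[1,0,0,0],[(279,153.5),(278.5,266),(278.5,290),(259.5,200),(298.5,200),(261,165),(297.5,165)],z).round(4))
E
```

```text
[[ 0.0581  0.0007 -0.019 ]
 [ 0.0062  0.0005 -0.019 ]
 [-0.0066  0.0005 -0.019 ]
 [ 0.0381 -0.0077 -0.019 ]
 [ 0.0381  0.0092 -0.019 ]
 [ 0.0533 -0.0068 -0.019 ]
 [ 0.0533  0.0085 -0.019 ]]
[[ 0.0583  0.0007 -0.021 ]
 [ 0.0072  0.0005 -0.021 ]
 [-0.0053  0.0005 -0.021 ]
 [ 0.0386 -0.0076 -0.021 ]
 [ 0.0386  0.0091 -0.021 ]
 [ 0.0536 -0.0067 -0.021 ]
 [ 0.0536  0.0084 -0.021 ]]
```

View pics/wlc.png

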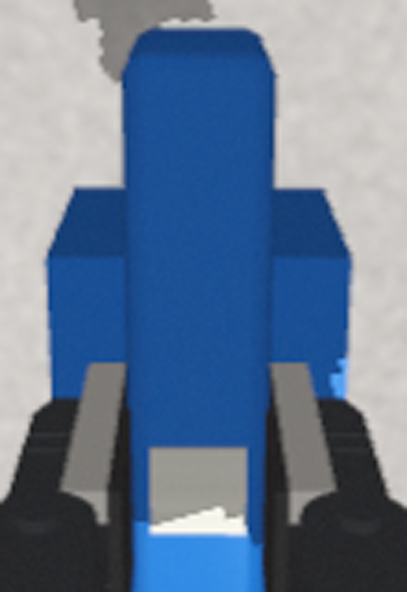

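The handle hangs upright and centred in the pads. The patch centre is within 1 mm of the tool axis, so I'll carry it to above the spindle and turn it.

>>> {"fn": "arm_command", "kwargs": {"deltas": [[[1,3,0,0,0,0.1,-1],[3,8,0,0,0.01,0.22,-1],[5.5,13,0,0,0.011,0.35,-1],[8,19,0,0,0.011,0.48,-1],[9.4,23,0,0,0.011,0.52,-1],[9.9,24.5,0,0,0.011,0.52,-1],[9.9,24.5,0.7,0,0.011,0.52,-1],[9.9,24.5,0.7,0,0.011,0.52,-1]]]}}

```text
clock: 6.15
tcp_pos: [0.4851, 0.0446, 0.2058]
tool_rot: [-0.006, 0.405, 0.914, -0.0]
wrist_force: [0.3, -0.5, -1.5]
finger_gap: 0.197
```

Run:
```python
from h import *; from rig import observe
s=observe();im=imaging.grab_frame('wrist');cv2.imwrite('pics/wa.png',im)
np.savez('wa.npz',p=s['tcp_pos'],q=s['tool_rot'])
plan(s,[.4888,.0441,.15],132.3)
```

```text
tcp [0.4851 0.0446 0.2058] yaw 132.25 clk 6.15 gap 0.19663278513896118 F [ 0.26 -0.51 -1.54]
shift cm [-0.34  0.26  5.58] turn [-0.0046 -0.01   -0.0008]
```

View pics/wa.png

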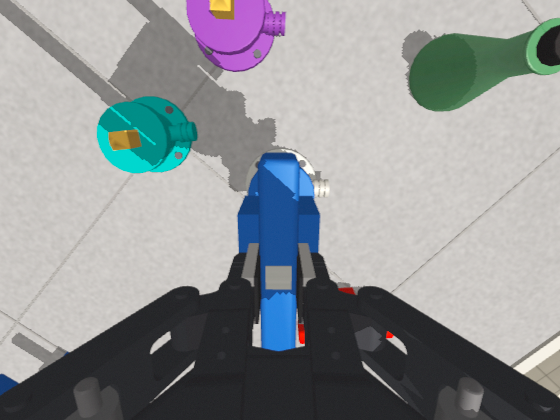

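>>> {"fn": "arm_command", "kwargs": {"deltas": [[[-0.2,0.1,2,-0.003,-0.005,0,-1],[-0.35,0.25,4,-0.005,-0.01,0,-1],[-0.35,0.25,5.6,-0.005,-0.01,0,-1],[-0.35,0.25,5.6,-0.005,-0.01,0,-1],[-0.35,0.25,5.6,-0.005,-0.01,0,-1]]]}}

```text
clock: 6.82
tcp_pos: [0.4897, 0.043, 0.1507]
tool_rot: [0.001, 0.406, 0.914, 0.001]
wrist_force: [-0.5, 0.1, -1.9]
finger_gap: 0.2
```

Run:
```python
from h import *; from rig import observe
s=observe()
plan(s,[.4888,.0441,.104],132.3)
a=imaging.grab_frame('scene');b=imaging.grab_frame('top')
cv2.imwrite('pics/pair.png',np.hstack([cv2.resize(a[100:230,240:370],(390,390),interpolation=cv2.INTER_CUBIC),cv2.resize(b[165:265,210:310],(390,390),interpolation=cv2.INTER_CUBIC)]))
```

```text
tcp [0.4897 0.043  0.1507] yaw 132.14 clk 6.825 gap 0.20002287040476843 F [-0.51  0.14 -1.94]
shift cm [ 0.15 -0.    4.67] turn [ 0.0016  0.001  -0.0028]
```

View pics/pair.png

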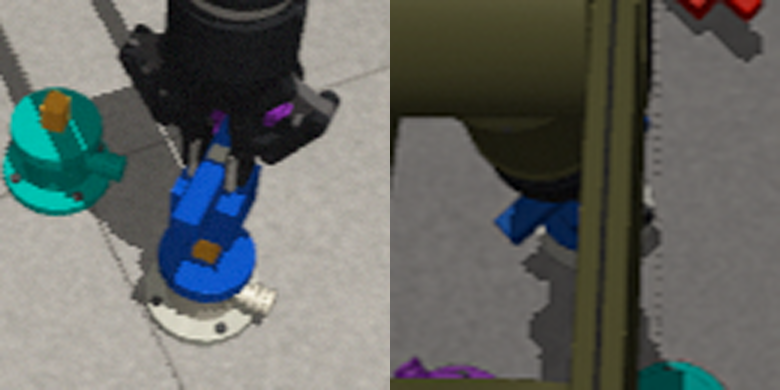

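The hub sits just above and centred on the spindle, and the bar points at a right angle to the nozzle. Now I'll lower it while watching the force.

>>> {"fn": "arm_command", "kwargs": {"deltas": [[[0.1,0,0.7,0,0,0,-1],[0.1,0,1.4,0,0,0,-1],[0.1,0,2,0,0,0,-1],[0.1,0,2.4,0,0,0,-1],[0.1,0,2.4,0,0,0,-1]]]}}

```text
clock: 7.55
tcp_pos: [0.489, 0.0442, 0.1266]
tool_rot: [0.001, 0.405, 0.914, 0.001]
wrist_force: [-0.2, 0.3, -1.2]
finger_gap: 0.198
```

Run:
```python
from h import *; from rig import observe
s=observe()
plan(s,[.4888,.0441,.104],132.3);print(s['ft_torque'])
```

```text
tcp [0.489  0.0442 0.1266] yaw 132.18 clk 7.55 gap 0.1981376996076461 F [-0.16  0.27 -1.2 ]
shift cm [ 0.01 -0.03  2.26] turn [ 0.0016  0.0009 -0.0021]
[-0.02874977  0.04758106 -0.0327226 ]
```

No contact yet and the position is within 0.5 mm. Continuing to the collar.

>>> {"fn": "arm_command", "kwargs": {"deltas": [[[0,0,0.5,0,0,0,-1],[0,0,1,0,0,0,-1],[0,0,1.4,0,0,0,-1],[0,0,1.8,0,0,0,-1],[0,0,2.1,0,0,0,-1],[0,0,2.1,0,0,0,-1]]]}}

```text
clock: 8.3
tcp_pos: [0.4889, 0.0442, 0.1053]
tool_rot: [0.0, 0.405, 0.914, 0.0]
wrist_force: [0.2, 0.1, -1.8]
finger_gap: 0.194
```

Run:
```python
from h import *; from rig import observe
s=observe()
plan(s,[.4888,.0441,.104],132.3);print(s['ft_torque'])
a=imaging.grab_frame('scene')
cv2.imwrite('pics/s2.png',cv2.resize(a[120:230,250:360],(550,550),interpolation=cv2.INTER_CUBIC))
```

```text
tcp [0.4889 0.0442 0.1053] yaw 132.18 clk 8.3 gap 0.19394729308981964 F [ 0.23  0.12 -1.84]
shift cm [-0.   -0.01  0.13] turn [ 0.0012  0.0005 -0.0021]
[0.02849512 0.03157031 0.0358543 ]
```

View pics/s2.png

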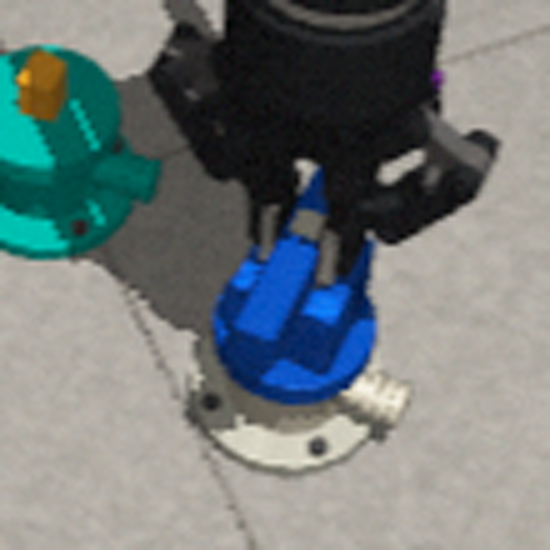

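Nearly home: the force still shows only the handle's weight. I'll lower the last few mm until there's contact.

>>> {"fn": "arm_command", "kwargs": {"deltas": [[[0,0,0.1,0,0,0,-1],[0,0,0.2,0,0,0,-1],[0,0,0.2,0,0,0,-1]]]}}

```text
clock: 8.72
tcp_pos: [0.4893, 0.0442, 0.104]
tool_rot: [0.001, 0.405, 0.914, 0.001]
wrist_force: [-1.9, 0.7, 4.3]
finger_gap: 0.192
```

Contact at TCP 0.104, the expected height, so it's seated. Releasing.

>>> {"fn": "arm_command", "kwargs": {"deltas": [[[0,0,0,0,0,0,-0.4],[0,0,0,0,0,0,0],[0,0,0,0,0,0,0.3],[0,0,0,0,0,0,0.3],[0,0,0,0,0,0,0.3]]]}}

```text
clock: 9.35
tcp_pos: [0.4893, 0.0442, 0.1039]
tool_rot: [0.001, 0.405, 0.914, 0.001]
wrist_force: [0.9, -0.4, 0.6]
finger_gap: 0.653
```

>>> {"fn": "arm_command", "kwargs": {"deltas": [[[0,0,-1,0,0,0,0.3],[0,0,-3,0,0,0,0.3],[0,0,-7,0,0,0,0.3],[0,0,-12,0,0,0,0.3],[0,0,-12,0,0,0,0.3],[0,0,-12,0,0,0,0.3]]]}}

```text
clock: 10.1
tcp_pos: [0.4887, 0.0442, 0.2242]
tool_rot: [0.001, 0.405, 0.914, 0.001]
wrist_force: [0.7, 0.0, -0.6]
finger_gap: 0.651
```

Run:
```python
from h import *; from rig import observe
s=observe();im=imaging.grab_frame('wrist');cv2.imwrite('pics/wf.png',im)
np.savez('wf.npz',p=s['tcp_pos'],q=s['tool_rot'])
plan(s,[.4888,.0441,.104],132.3)
a=imaging.grab_frame('scene')
cv2.imwrite('pics/s3.png',cv2.resize(a[140:230,260:350],(540,540),interpolation=cv2.INTER_CUBIC))
```

```text
tcp [0.4887 0.0442 0.2242] yaw 132.18 clk 10.1 gap 0.6507033228751327 F [ 0.69  0.03 -0.56]
shift cm [ 0.   -0.02 12.02] turn [ 0.0023  0.0015 -0.0021]
```

View pics/wf.png

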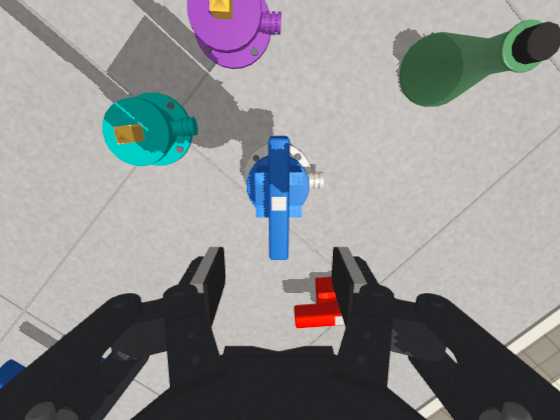

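View pics/s3.png

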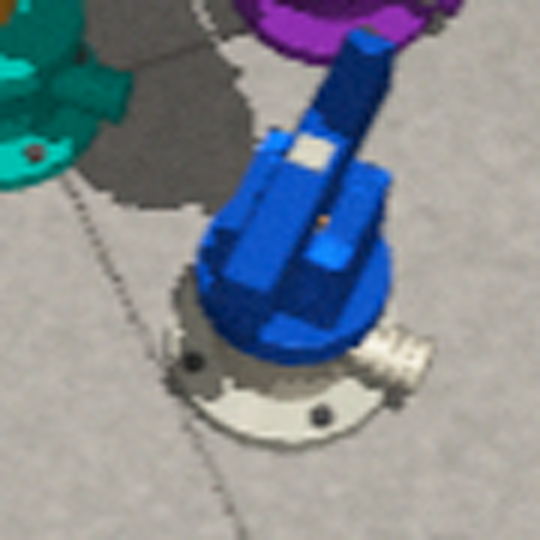

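Run:
```python
from h import *
z=np.load('wf.npz')
print(wcast(z['p'],z['q'],[(279,203.5),(279,137),(278.5,259)],.124))
a=cast('scene',[(260+311/6,140+151/6)],.124);print('scene patch',a)
```

```text
[[0.48924389 0.04536628 0.124     ]
 [0.45188063 0.08654729 0.124     ]
 [0.52422263 0.00613921 0.124     ]]
scene patch [[0.49021415 0.04632758 0.124     ]]
```

Run:
```python
from rig import r
print(r.sign_off())
```

```text
the job is handed in; nothing more can be done
None
```

The blue handle is on the blue-collared valve, released, and the job was handed in at about 10 s of the 38 s allowed. I gripped the smaller blue tee by its bar, lifted it, turned it to the spindle (about 42°) and lowered it until it met the collar.

**Last checks:**
- **Seating:** contact came with the tool at z = 0.104 m, the height expected when fully home, with a contact force of about 6 N.
- **Position:** the wrist camera puts the top of the handle about 1 mm from the spindle axis, and the scene camera about 2.6 mm. Both assume the seated height of 0.124 m.
- **Upright and square:** the handle looks upright, and its bar is at a right angle to the nozzle. I judged upright by eye and did not measure the tilt.
- **Other objects:** the gripper is open and about 12 cm above the handle. The red handle and the flask look untouched.

No check failed. The two cameras differ by just over 1 mm, within their calibration of about 2 mm.

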